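Reset the tripped probe supply under its terminal cover

ROBOT

A 6-joint arm with a two-finger parallel gripper is mounted at the origin on a cart in front of the work surface, level with it; the furniture and walls round the work are solid. World frame = base frame: x ahead of the robot, y to its left, z up, the work surface at z = 0. Lengths are in m, angles in rad, forces in N, time in s.
With the tool pointing down it reaches from about 0.275 to 0.725 m from the base axis. Payload 5.6 kg.
Tool frame: the origin (TCP) lies where the fingers leave the gripper's body, on its centre line; the fingertips stand 73 mm ahead of it and the grasp point (between the pads) lies 54 mm ahead of it; x points along the fingers, y is the direction in which the jaws open and shut, and the axes are right-handed (so a half turn about x gives the same grasp; the last joint's range is limited). The gripper opens to 85 mm and grips with 20 to 120 N. Pads are 22 mm wide; open, the fingers measure 114 mm over their backs; the gripper's body (76 mm by 85 mm) begins 54 mm behind the grasp point. The pads swing forward as they close: fully open they stand 13 mm farther back than shut.
Start: joints at [1.485, 0.255, 0.108, 0, -1.424, -0.285], TCP at [0.199, 0.513, 0.304] pointing down, gripper open.
Joint ranges: [-2.95, 2.95], [-1.21, 1.97], [-1.09, 1.5], [-2.87, 1.71], [-2.94, -0.07], [-3.05, 3.05]. Speed limits (rad/s): [2.57, 2.57, 3.14, 3.14, 3.14, 3.14].

INTERFACE

Orientations are given as a unit quaternion [x, y, z, w].
In Python, from cell import arm gives the robot as it stands. Calls block until the motion is done:
- arm.move_ptp(position, orientation): joint-space move of the TCP to a pose.
- arm.move_straight(position, rotation=None, max_speed=0.15): straight line of the TCP; rotation=None keeps the orientation; max_speed is the mean speed in m/s.
- arm.move_j(angles): joint-space move.
- arm.command_gripper(opening, squeeze=None): finger opening in m; squeeze is the grip in N (None keeps the last); returns when the fingers have stopped.
- arm.sleep(seconds).
- arm.ik(position, orientation): joint angles nearest the present ones, or None.
- arm.sense(): the state.
- arm.grab_frame(name): name is "scene" or "side" or "wrist"; returns the picture (420x560x3 uint8, blue, green, red); there is no depth.
- arm.get_calibration(name): a dict with "vfov" (degrees; the focal length in pixels is half the picture's height over the tangent of half this angle, whatever the lens; pixels are square), "cx", "cy" (the principal point, pixels), "eye" and "orientation" of the camera in the world. Camera axes: x right, y up, looking along -z (the intrinsics and any distortion apply to the point x, -y, -z); pixel columns grow to the right and rows downward; lengths in m; the calibration is good to about 2 mm. A picture is of the moment at which its call begins: read the wrist's pose just before it. get_calibration takes no time and is no camera call; for the wrist camera it gives the pose at the moment of the call.
A pose or a line that the arm cannot do raises arm.IKError and nothing moves.
- arm.close_job(): hands the job in, once; it reports no verdict.
The state is a dict: "time": time; "q": joint angles; "joint_velocities": joint speeds; "tau": joint torques, N m; "ee_pos": TCP position; "tool_rot": TCP orientation; "force": force on the tool from outside, world axes, zero at the start; "torque": the same for the moment, N m; "width": finger opening in m.
Only numpy, scipy, OpenCV 4.12 (cv2) and the standard library are available. Lean on these libraries where they do the work, as an engineer would, in place of code of your own. Each camera call takes 0.05 s, during which the arm holds its last target. There are 200 camera calls.

TASK

The breaker inside the probe supply unit has tripped. With the fingertips only, press the snap tab down so that the terminal cover is released, push the cover out between its rails until it is right off the unit's base plate, standing flat on the bench (do not force, lift or tip it), then press the popped-out reset button in the uncovered bay fully home. Leave the tools and gauges lying round the unit where they are.

Things in the scene. Friction and masses are not known exactly. Their poses are not given: they have to be found in the camera images.
- unit: Grey supply unit, cannot move. Origin: on the bench, mid-width, where deck meets terminal bay; +y = way the cover slides off, z up. mm: base plate 4 thick, y -150 to 84, 124 wide, 86 wide in the bay; housing y -146 to -59, 106 wide, 62 high; low deck y -60 to 0, 104 wide, top z 30, tab in its middle; bay y 0 to 84, under the cover. Two rails (x +-56 to +-60, y 0 to 72, z to 7.5) guide the cover.
- bay_mid (a point): Point on the base plate at x 0, y 40, z 4 mm in the unit's frame, mid-bay, under the cover at the start. Parts fixed in the bay (unit's frame, mm): terminal strip y 54 to 76, x +-36, up to z 21; fuse block x 8 to 34, y 28 to 46, up to z 20; breaker with the reset button at x -21, y 36.
- snap_tab (a joint): Angle of the snap tab (rad): 0 = up, tooth holding the cover; grows as the pad is pressed down, stop at 0.17. The cover is freed at about 0.10 (pad 3 mm down, 3 to 6 N); the stop is about 5 mm down. Springs back up when let go. Once freed, two spring pins push the cover about 14 mm along +y, so it does not catch again.
- tab_pad (a point): Middle of the top of the tab's ribbed black thumb pad, 24 mm wide (x), 30 mm long (y): at x 0, y -20, z 40 mm in the unit's frame, 10 mm proud of the deck; moves with the tab. Press straight down here with closed fingers. Clear room between housing and cover: 60 mm along y. Beyond the pad, at y 4 to 10, the tab's upright tooth reaches z 36.5.
- cover: Loose grey plastic terminal cover, 0.15 kg: open-bottomed shell 80 mm long (y), 98 wide (108 over its foot strips), 59 high. Origin: centre of its underside; axes as the unit's when seated, then at y 40 mm in the unit's frame. Right off the base plate: origin more than 125 mm along the unit's +y. Its foot strips stand and slide on the bench, outside the base plate (origin at z 0); under 1.5 N moves it once freed.
- cover_back (a point): Middle of the outside of the cover's flat rear wall, the face to push (normal -y), facing the deck: 98 mm wide, z 32 to 58 mm above the bench when seated (this point: 45). It passes over the tab's tooth (36.5) and all parts in the bay (highest: reset button, 29), so fingertips 40 to 52 mm above the bench push it and touch nothing else.
- reset_top (a point): Middle of the top of the breaker's reset button: white, round, 12 mm across, standing out of a steel bush at x -21, y 36 mm in the unit's frame; top at z 29 mm when tripped, 24 when home. Under the cover at the start. Within 18 mm round it nothing else is higher than 22 mm.
- reset_button (a joint): How far the reset button is pressed in (m): 0 = popped out (tripped), 0.005 = fully home. About 2.5 N moves it; it stays where it is left.
- ring_gauge_1: Origin at the centre of its underside: steel setting ring lying flat, 46 mm across, 14 mm high; bystander
- ring_gauge_2: Origin at the centre of its underside: smaller steel setting ring lying flat, 34 mm across, 12 mm high; bystander
- setting_master: Origin at the centre of its underside: stepped steel cylinder standing upright, 30 mm across, 43 mm high; bystander
- plug_gauge: Origin at the centre of its underside: steel plug gauge with six-sided handle, lying, 98 mm long along its y, 16 mm high; bystander
- loupe: Origin at the centre of its underside: black folding loupe lying flat, 44 x 30 mm, 14 mm high; bystander
- marker_1: Origin at the centre of its underside: black felt marker, lying, 133 mm long along its y, 16 mm high; bystander
- caliper: Origin at the centre of its underside: vernier caliper lying flat, 240 mm long along its y, 79 mm wide, 8 mm high; bystander
- tape_roll: Origin at the centre of its underside: roll of tape lying flat, 66 mm across, 18 mm high; bystander
There are look-alikes about, which are no part of the job. What is shaped like the cover but turquoise is not meant.

How it is judged:
By the outcome, as a careful person would: the job done as asked, in the order asked, and still so for the second after the job is handed in, with the robot touching nothing.
It also fails if it takes over 43 s, if anything falls off the work surface, if the arm or the gripper's body presses on something with over 40 N, if the wrist force passes 120 N, or if a joint passes its speed limit or range.

## Working session

There is one attempt and no reset: what is moved stays moved. The work goes in short steps, each a Python script; the robot and the scene stay as the last script left them, time stands still between calls to the robot, and variables do not carry over. Pictures are saved under pics/ and viewed, about 8 in all and at most 12, crops included, and the job is handed in when it is done.

```bash
ls; mkdir -p pics
python3 - <<'E'
from cell import arm
import cv2
for n in ("scene","side"):
    im=arm.grab_frame(n); cv2.imwrite(f"pics/{n}0.png",im); print(n,arm.get_calibration(n))
print(arm.sense())
E
```

```text
pics
scene {'vfov': 44.67132667914927, 'cx': 278.33032584308785, 'cy': 210.2727602860568, 'eye': array([-0.72961204,  0.68427321,  0.6552074 ]), 'orientation': array([-0.29241507,  0.47723902,  0.69712257, -0.44805856])}
side {'vfov': 49.93317502825813, 'cx': 283.2957403883234, 'cy': 211.85001454276238, 'eye': array([ 0.14537098, -0.86147626,  0.67783909]), 'orientation': array([ 0.48250147, -0.09695404, -0.18546674,  0.85052591])}
{'time': 0.1, 'q': array([ 1.48462457e+00,  2.55681560e-01,  1.07162209e-01, -3.90906581e-04,
       -1.42388975e+00, -2.84586191e-01]), 'joint_velocities': array([ 2.04014500e-04, -5.52877020e-04,  1.53479171e-03,  1.47275508e-03,
        8.68468390e-05, -3.01585420e-03]), 'tau': array([-1.83582277e-03, -3.87605917e+01,  2.38474274e+01,  5.37782952e+00,
       -3.82103724e-03, -8.43957224e-06]), 'ee_pos': array([0.19912348, 0.51236296, 0.30310539]), 'tool_rot': array([-0.694908  ,  0.13093412,  0.69506711,  0.12977224]), 'force': array([-0.40174962, -0.41808029, -0.55817223]), 'torque': array([ 0.00222573, -0.00262481,  0.00819174]), 'width': 0.0853855651615083}
```

View pics/scene0.png

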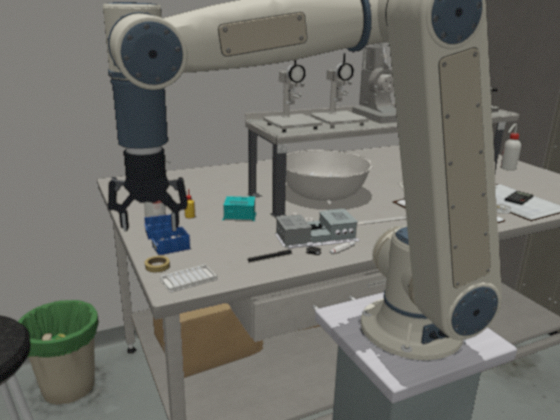

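View pics/side0.png

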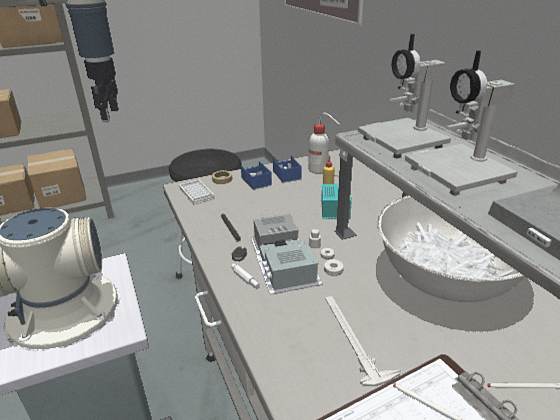

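The side view shows the grey unit at about (285,250): the housing is at (275,228), the cover at (290,265), and the slide direction runs toward the camera. The turquoise look-alike is at (335,200). I'll enlarge the crop and compute a rough position.

```bash
cat > h.py <<'E'
import numpy as np, cv2
from scipy.spatial.transform import Rotation as R
def ray(c,u,v):
    f=210/np.tan(np.radians(c['vfov']/2))
    d=R.from_quat(c['orientation']).apply([(u-c['cx'])/f,-(v-c['cy'])/f,-1.])
    return np.array(c['eye']),d
def bp(c,u,v,z):
    e,d=ray(c,u,v); return e+d*(z-e[2])/d[2]
def proj(c,p):
    f=210/np.tan(np.radians(c['vfov']/2))
    q=R.from_quat(c['orientation']).inv().apply(np.array(p)-c['eye'])
    return np.array([c['cx']+f*q[...,0]/-q[...,2], c['cy']-f*q[...,1]/-q[...,2]]).T
E
python3 - <<'E'
from cell import arm
from h import *
c=arm.get_calibration("side")
for n,u,v,z in [("unit",285,250,.03),("cover",290,262,.059),("housing",275,228,.062),("shelfleg",345,235,0),("ring1",333,267,.014),("ring2",327,252,.012),("master",315,230,.043),("turq",335,190,.05),("caliper tip",330,298,0),("caliper end",380,378,0),("bowl left",378,240,.05)]:
    print(n,bp(c,u,v,z).round(3))
im=cv2.imread("pics/side0.png")[185:325,200:380]
cv2.imwrite("pics/side0c.png",cv2.resize(im,None,fx=4.2,fy=4.2,interpolation=cv2.INTER_CUBIC))
E
```

```text
unit [ 0.507 -0.042  0.03 ]
cover [ 0.482 -0.125  0.059]
housing [0.505 0.013 0.062]
shelfleg [ 0.697 -0.01   0.   ]
ring1 [ 0.591 -0.133  0.014]
ring2 [ 0.608 -0.072  0.012]
master [ 0.605 -0.012  0.043]
turq [0.752 0.142 0.05 ]
caliper tip [ 0.54  -0.211  0.   ]
caliper end [ 0.517 -0.434  0.   ]
bowl left [ 0.718 -0.126  0.05 ]
```

View pics/side0c.png

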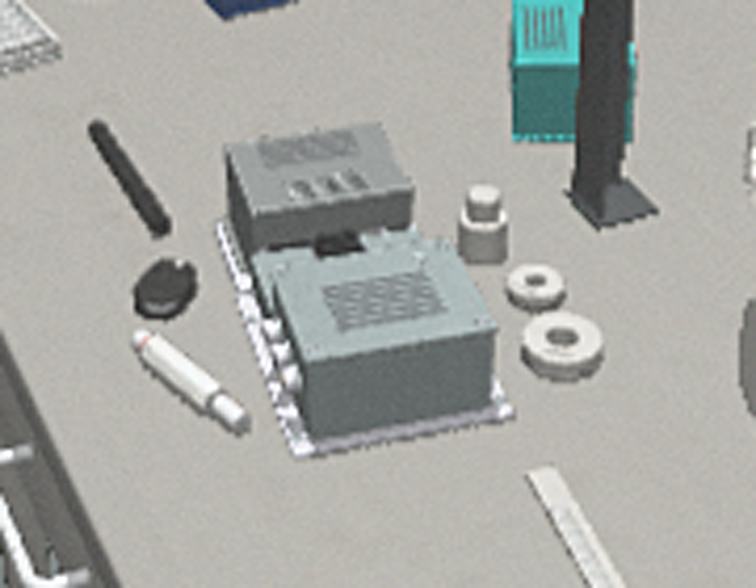

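Crop: the grey cover faces the camera, with its top at crop (390,290). The black tab pad is at (338,243) and the housing is behind it. The turquoise cover beyond is the decoy. Slide direction is about -Y in the world. The caliper tip at (545,470) is close to the path, so I'll check it with the wrist camera.

Run:
```python
from cell import arm
from h import *
c=arm.get_calibration("side")
g=lambda u,v,z: bp(c,200+u/4.2-.4,185+v/4.2-.4,z)
a,b,d=g(218,222,.004),g(297,452,.004),g(512,410,.004)
print(a,b,d,np.linalg.norm(b-a),np.linalg.norm(d-b))
yd=(b-a)[:2]; yd/=np.linalg.norm(yd); print(yd, np.degrees(np.arctan2(yd[1],yd[0])))
yaw=np.arctan2(yd[1],yd[0])
# tool x down, tool y = +-unit x
ux=np.array([yd[1],-yd[0],0])
for s in (1,-1):
    X=np.array([0,0,-1.]);Y=s*ux;Z=np.cross(X,Y)
    q=R.from_matrix(np.c_[X,Y,Z]).as_quat(); print(s,q,arm.ik([.47,-.06,.33],q))
w=arm.get_calibration("wrist"); s=arm.sense()
print(w, R.from_quat(s['tool_rot']).inv().apply(w['eye']-s['ee_pos']), (R.from_quat(s['tool_rot']).inv()*R.from_quat(w['orientation'])).as_matrix().round(3))
```

```text
[0.46479039 0.08030391 0.004     ] [ 0.42596398 -0.14145765  0.004     ] [ 0.54584732 -0.15959812  0.004     ] 0.22513480127472096 0.12124806440479269
[-0.17245853 -0.98501678] -99.93079404739245
1 [-0.45484653  0.54140062  0.45484653  0.54140062] [ 0.20495485  0.09601281 -0.02152765  0.         -1.45325586 -0.3782799 ]
-1 [ 0.54140062  0.45484653 -0.54140062  0.45484653] [ 0.20495485  0.09601281 -0.02152765  0.         -1.45325586  2.76331275]
{'vfov': 69.15929538070577, 'cx': 281.5941197184123, 'cy': 207.72489337035594, 'eye': array([0.26525857, 0.48641868, 0.3733209 ]), 'orientation': array([ 0.08120109, -0.11720612,  0.81700701, -0.55872055])} [-0.07020924  0.00033146 -0.07104735] [[-0.     0.282 -0.959]
 [ 1.     0.    -0.   ]
 [ 0.    -0.959 -0.282]]
```

Run:
```python
from cell import arm
from h import *
import json
q=[-0.45484653,0.54140062,0.45484653,0.54140062]
arm.move_ptp([.4935,-.107,.34],q)
arm.command_gripper(0.0)
w=arm.get_calibration("wrist"); im=arm.grab_frame("wrist")
json.dump({k:np.array(v).tolist() for k,v in w.items()},open("w1.json","w"))
cv2.imwrite("pics/w1r.png",im); cv2.imwrite("pics/w1.png",cv2.resize(im,(800,600),interpolation=cv2.INTER_CUBIC))
s=arm.sense(); print(s['time'],s['ee_pos'],s['force'],s['width'])
```

```text
3.3583 [ 0.49349385 -0.10701656  0.34000365] [ 0.94088473  0.19147562 -0.27001473] -0.00027407935826417147
```

View pics/w1.png

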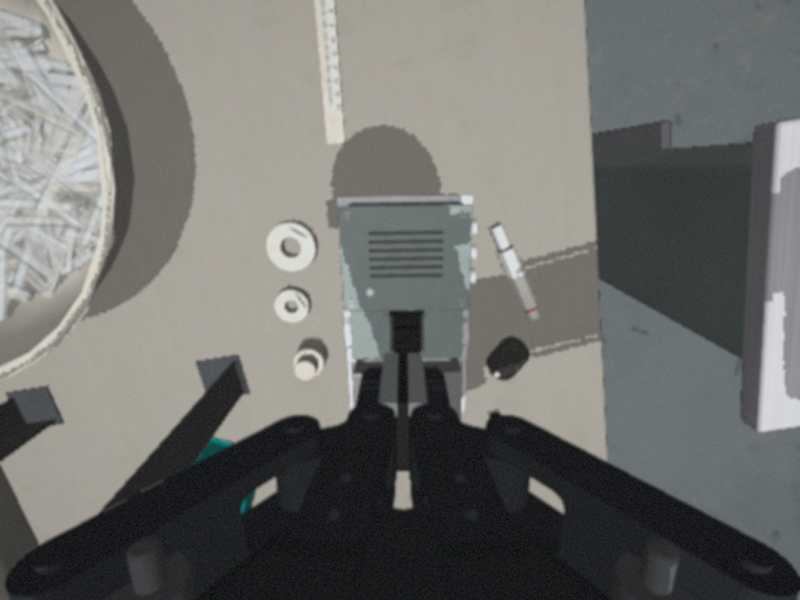

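The wrist view is at 800 px scale. Black tab pad centre is about (406,331), the plate's front corners are (338,201) and (472,197), and the caliper's end is (323–344,143). The rings and setting master are on the left, the plug gauge and loupe on the right.

Run:
```python
from h import *
import json
w={k:np.array(v) for k,v in json.load(open("w1.json")).items()}
g=lambda u,v,z: bp(w,(u+.5)*.7-.5,(v+.5)*.7-.5,z)
P=g(406,331,.04); A=g(338,201,.004); B=g(472,197,.004)
print("pad",P,"A",A,"B",B,np.linalg.norm(A-B))
ux=(B-A)[:2]; ux/=np.linalg.norm(ux); uy=np.array([-ux[1],ux[0]])
print("ang uy",np.degrees(np.arctan2(uy[1],uy[0])))
o1=((A+B)/2)[:2]-.084*uy; o2=P[:2]+.02*uy
print("origin",o1,o2)
for n,u,v,z in [("calR",344,143,.003),("calL",325,143,.003),("cal top",337,0,.003),("ring1",291,246,.0),("plug top",493,226,.01),("cover back edge L",343,310,.058),("back R",467,310,.058),("coverfront L",343,206,.058),("front R",470,203,.058)]:
    p=g(u,v,z)[:2]-o1; print(n,(p@ux).round(4),(p@uy).round(4))
im=cv2.imread("pics/w1r.png")[90:300,200:380]
cv2.imwrite("pics/w1c.png",cv2.resize(im,None,fx=2.85*1.0,fy=2.85,interpolation=cv2.INTER_CUBIC))
```

```text
pad [ 0.50162019 -0.03808485  0.04      ] A [ 0.54333225 -0.16013043  0.004     ] B [ 0.42226975 -0.1425494   0.004     ] 0.12233242637453508
ang uy -98.2628889906778
origin [ 0.49487308 -0.06821191] [ 0.49874589 -0.05787723]
calR -0.0524 0.1339
calL -0.0692 0.1344
cal top -0.0508 0.2435
ring1 -0.1094 0.0433
plug top 0.0799 0.0579
cover back edge L -0.0554 -0.0033
back R 0.0501 -0.0063
coverfront L -0.0495 0.0835
front R 0.0514 0.0829
```

View pics/w1c.png

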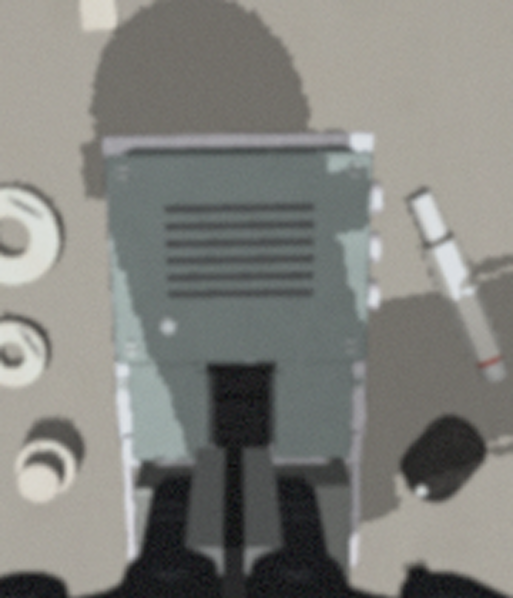

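The caliper end measures about x -52 mm in the unit frame, and the cover's foot strips reach ±54, so they may conflict. I'll take one closer look from above the plate front.

Run:
```python
from cell import arm
from h import *
import json
w={k:np.array(v) for k,v in json.load(open("w1.json")).items()}
for u in (212,273): print("pad rear", bp(w,200+u/2.85,90+446/2.85,.04))
q=[-0.45484653,0.54140062,0.45484653,0.54140062]
uy=np.array([-.155,-.988]); o=np.array([.497,-.066])
p=o+.115*uy
arm.move_straight([*p,.19],q,max_speed=.2)
w=arm.get_calibration("wrist"); im=arm.grab_frame("wrist")
json.dump({k:np.array(v).tolist() for k,v in w.items()},open("w2.json","w"))
cv2.imwrite("pics/w2r.png",im)
im=im[40:290,130:430]; cv2.imwrite("pics/w2.png",cv2.resize(im,None,fx=2.4,fy=2.4,interpolation=cv2.INTER_CUBIC))
print(arm.sense()['time'])
```

```text
pad rear [ 0.51772798 -0.01959148  0.04      ]
pad rear [ 0.48997268 -0.01473818  0.04      ]
4.3917
```

View pics/w2.png

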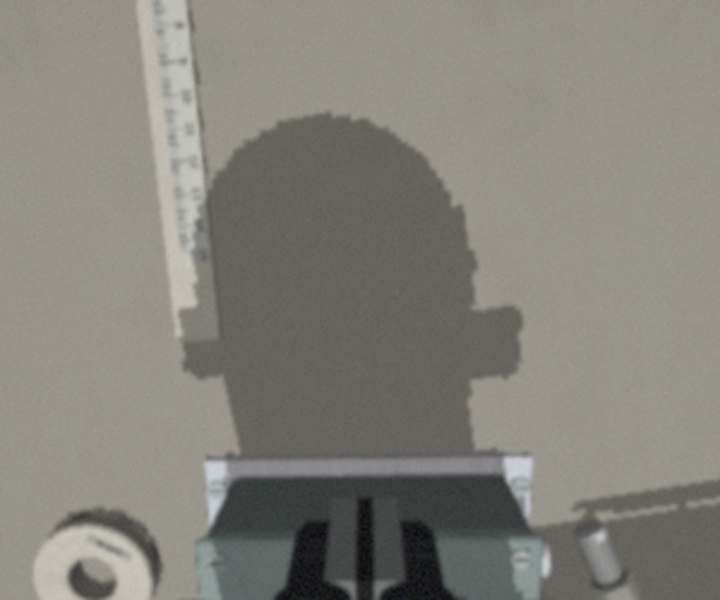

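The plate's front corners are crop (205,461) and (533,457). The caliper's inner edge runs from (190,20) to its tip corner at (218,338). Computing the clearance.

Run:
```python
from h import *
import json
w={k:np.array(v) for k,v in json.load(open("w2.json")).items()}
g=lambda u,v,z: bp(w,130+(u+.5)/2.4-.5,40+(v+.5)/2.4-.5,z)
A=g(205,461,.004);B=g(533,457,.004); print(A,B,np.linalg.norm(A-B))
ux=(B-A)[:2]/np.linalg.norm((A-B)[:2]); 
for ang in (None,-98.9,-99.9):
    if ang: uy=np.array([np.cos(np.radians(ang)),np.sin(np.radians(ang))]); ux=np.array([uy[1],-uy[0]])
    else: uy=np.array([-ux[1],ux[0]])
    o=((A+B)/2)[:2]-.084*uy
    print("ang",np.degrees(np.arctan2(uy[1],uy[0])),"o",o)
    for n,u,v,z in [("tipR",218,338,.003),("tipL",178,338,.003),("midR",205,190,.003),("farR",190,20,.003),("cover top front L",198,540,.059),("R",541,536,.059)]:
        p=g(u,v,z)[:2]-o; print(n,(p@ux).round(4),(p@uy).round(4))
    p=np.array([.5038,-.0172])-o; print("padrear",p@ux,p@uy)
```

```text
[ 0.54309901 -0.16377743  0.004     ] [ 0.42152435 -0.14428553  0.004     ] 0.12312730360668761
ang -99.10863902480186 o [ 0.49560946 -0.07109072]
tipR -0.0536 0.1307
tipL -0.0679 0.1309
midR -0.0544 0.1817
farR -0.0552 0.2338
cover top front L -0.0524 0.0792
R 0.0523 0.0792
padrear 0.00044402035416702713 -0.05450777930822476
ang -98.9 o [ 0.49530735 -0.07104285]
tipR -0.0534 0.1309
tipL -0.0678 0.1311
midR -0.054 0.1819
farR -0.0547 0.234
cover top front L -0.0524 0.0794
R 0.0522 0.079
padrear -6.0348956346526275e-05 -0.0545084778667872
ang -99.9 o [ 0.49675372 -0.0712823 ]
tipR -0.0542 0.1299
tipL -0.0686 0.1299
midR -0.0557 0.1809
farR -0.0573 0.233
cover top front L -0.0523 0.0784
R 0.0523 0.0799
padrear 0.0023569664858324848 -0.054488435589241435
```

The widths only agree roughly, so I'll project the model over both pictures as a check.

```bash
cat >> h.py <<'E'
def box(x0,x1,y0,y1,z0,z1):
    P=[(x,y,z) for x in (x0,x1) for y in (y0,y1) for z in (z0,z1)]
    return [(np.array(P[i]),np.array(P[j])) for i in range(8) for j in range(i+1,8) if bin(i^j).count("1")==1]
PARTS=[(box(-62,62,-150,84,0,4),(0,0,255)),(box(-49,49,0,80,0,59),(0,255,0)),(box(-53,53,-146,-59,4,62),(255,0,0)),(box(-12,12,-35,-5,40,40),(0,255,255)),(box(-52,52,-60,0,30,30),(255,0,255))]
def toW(p,o,ang):
    a=np.radians(ang); uy=np.array([np.cos(a),np.sin(a)]); ux=np.array([uy[1],-uy[0]])
    p=np.atleast_2d(p)/1000.; return np.c_[o+p[:,:1]*ux+p[:,1:2]*uy,p[:,2]]
def overlay(im,c,o,ang,x0,y0,x1,y1,k,parts=PARTS):
    out=cv2.resize(im[y0:y1,x0:x1],None,fx=k,fy=k,interpolation=cv2.INTER_CUBIC)
    for edges,col in parts:
        for a,b in edges:
            q=(proj(c,toW([a,b],o,ang))+.5-[x0,y0])*k-.5
            cv2.line(out,tuple(int(round(t)) for t in q[0]),tuple(int(round(t)) for t in q[1]),col,1)
    return out
E
python3 - <<'E'
from cell import arm
from h import *
import json
w={k:np.array(v) for k,v in json.load(open("w1.json")).items()}
o=np.array([.4956,-.0711]);a=-99.1
A=overlay(cv2.imread("pics/w1r.png"),w,o,a,220,90,360,300,2.8)
B=overlay(cv2.imread("pics/side0.png"),arm.get_calibration("side"),o,a,245,205,335,305,4.4)
h=max(A.shape[0],B.shape[0]); f=lambda X: cv2.copyMakeBorder(X,0,h-X.shape[0],0,0,cv2.BORDER_CONSTANT)
cv2.imwrite("pics/ov1.png",np.hstack([f(A),f(B)]))
E
```

```text
(no output)
```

View pics/ov1.png

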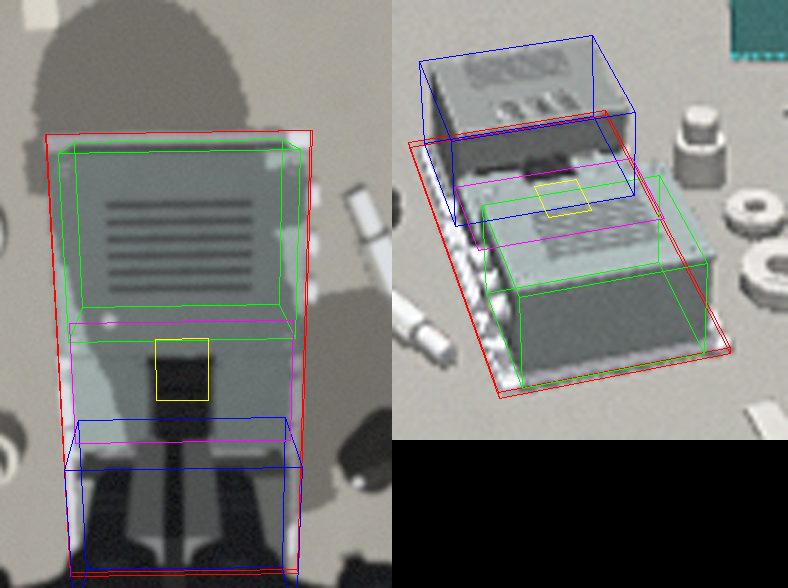

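Run:
```python
from h import *
a=cv2.imread("pics/w2r.png")[222:290,205:365]; b=cv2.imread("pics/side0.png")[255:300,258:328]
A=cv2.resize(a,None,fx=5,fy=5,interpolation=cv2.INTER_LANCZOS4); B=cv2.resize(b,None,fx=5.5,fy=5.5,interpolation=cv2.INTER_LANCZOS4)
c=cv2.imread("pics/side0.png")[210:258,245:320]; C=cv2.resize(c,None,fx=5.3,fy=5.5,interpolation=cv2.INTER_LANCZOS4)
out=np.zeros((340+264,800,3),np.uint8); out[:340]=A; out[340:340+B.shape[0],:B.shape[1]]=B; out[340:340+C.shape[0],400:400+C.shape[1]]=C[:,:400]
out=cv2.convertScaleAbs(out[:600],alpha=1.15); cv2.imwrite("pics/z.png",out)
```

```text
(no output)
```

View pics/z.png

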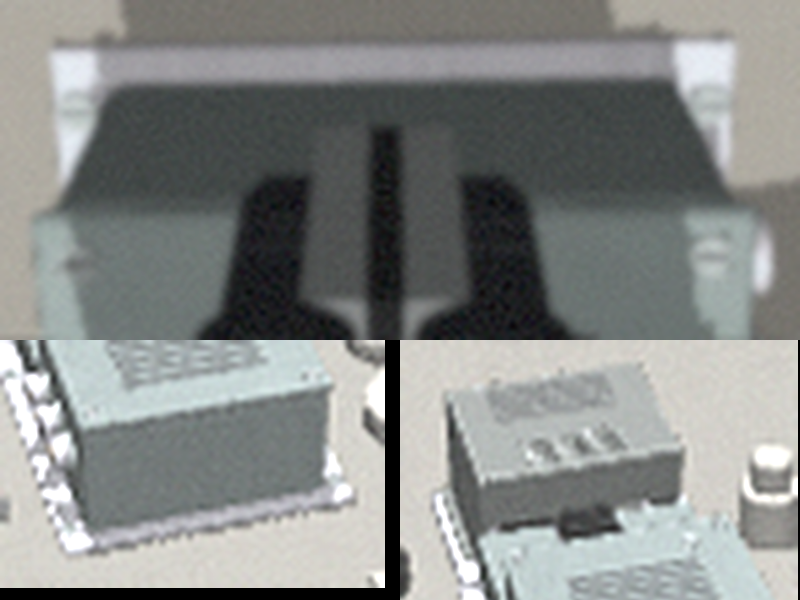

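Run:
```python
from cell import arm
from h import *
import json
from scipy.optimize import least_squares
L=lambda f:{k:np.array(v) for k,v in json.load(open(f)).items()}
S,W1,W2=arm.get_calibration("side"),L("w1.json"),L("w2.json")
obs=[(S,(-53,-146,62),(291.2,214.5)),(S,(-53,-59,62),(298.4,230)),(S,(53,-59,62),(260.5,236.4)),(S,(53,-146,62),(253.9,220)),
(S,(49,80,59),(273.1,270.5)),(S,(-49,80,59),(318,263.5)),(S,(62,84,4),(270.7,293.5)),(S,(-62,84,4),(322.5,282.6)),
(W2,(-62,84,4),(215.4,230.4)),(W2,(62,84,4),(352,230)),(W2,(-49,80,59),(212,264.4)),(W2,(49,80,59),(356,264.4)),
(W1,(-62,84,4),(236.4,140.5)),(W1,(62,84,4),(330.5,137.8)),(W1,(0,0,59),(283,216.7))]
def res(p,full=False):
    r=[]
    for i,(c,X,uv) in enumerate(obs):
        d=p[3:6] if c is S else p[6:9]; dr=p[9:12] if c is S else p[12:15]
        cc=dict(c); cc['eye']=c['eye']+d/1e3; cc['orientation']=(R.from_rotvec(dr/100)*R.from_quat(c['orientation'])).as_quat()
        r.append((proj(cc,toW(X,p[:2],p[2]))[0]-uv))
    r=np.array(r)
    return r if full else np.r_[r.ravel()/0.7,p[3:9]/2,p[9:]/.4]
s=least_squares(res,np.r_[.4956,-.0711,-99.1,np.zeros(12)])
print(s.x.round(3)); 
for o,r in zip(obs,res(s.x,True)): print(o[1],r.round(1))
# caliper tip
for n,(u,v) in {"tip":(218,338),"mid":(205,190),"far":(190,20)}.items():
    cc=dict(W2); cc['eye']=W2['eye']+s.x[6:9]/1e3; cc['orientation']=(R.from_rotvec(s.x[12:]/100)*R.from_quat(W2['orientation'])).as_quat()
    p=bp(cc,130+(u+.5)/2.4-.5,40+(v+.5)/2.4-.5,.003)[:2]-s.x[:2]; a=np.radians(s.x[2]); uy=np.array([np.cos(a),np.sin(a)]);ux=np.array([uy[1],-uy[0]]); print(n,p@ux,p@uy)
```

```text
[ 4.9700e-01 -7.3000e-02 -9.9546e+01 -1.2090e+00 -2.3810e+00 -7.6000e-02
  1.2090e+00  2.3810e+00 -3.5130e+00  1.8500e-01  2.5800e-01 -1.0400e-01
 -1.4470e+00  2.8900e-01 -4.8000e-02]
(-53, -146, 62) [ 0.4 -1.9]
(-53, -59, 62) [ 2.7 -0. ]
(53, -59, 62) [-1.2  0.2]
(53, -146, 62) [-1.6 -1.5]
(49, 80, 59) [1.3 1.4]
(-49, 80, 59) [-0.8  0.8]
(62, 84, 4) [-0.8 -0.1]
(-62, 84, 4) [0.1 1. ]
(-62, 84, 4) [-1.9  2.3]
(62, 84, 4) [1.6 1.9]
(-49, 80, 59) [3.3 0.2]
(49, 80, 59) [-3.6 -0.5]
(-62, 84, 4) [-1.1 -1.7]
(62, 84, 4) [0.9 0.3]
(0, 0, 59) [ 1.  -3.7]
tip -0.053112784867819056 0.13056002812224743
mid -0.05442020076111287 0.18075735475661275
far -0.05578447084743377 0.23231793724085156
```

Image measurements agree to about 3 mm, good enough for a force-guided press. I'll touch the pad and read its height from contact.

```bash
cat >> h.py <<'E'
O=np.array([.497,-.073]); ANG=-99.5
Q=[-0.45484653,0.54140062,0.45484653,0.54140062]
def tcp(x,y,ztip):
    p=toW([x,y,0],O,ANG)[0]; return [p[0],p[1],ztip/1000+.073]
def inU(p):
    a=np.radians(ANG); uy=np.array([np.cos(a),np.sin(a)]);ux=np.array([uy[1],-uy[0]])
    d=np.array(p)[:2]-O; return np.array([d@ux,d@uy])*1000
E
python3 - <<'E'
from cell import arm
from h import *
arm.move_straight(tcp(0,-22,100),Q,max_speed=.25)
arm.move_straight(tcp(0,-22,50),Q,max_speed=.12)
f0=arm.sense()['force'];print("f0",f0,arm.sense()['time'])
z=50
while z>33:
    z-=1; arm.move_straight(tcp(0,-22,z),Q,max_speed=.03)
    s=arm.sense(); f=s['force']-f0; print(z,((s['ee_pos'][2]-.073)*1000).round(1),f.round(2))
    if f[2]>14 or abs(f[:2]).max()>8: break
w=arm.grab_frame("side"); cv2.imwrite("pics/s1.png",w); print(s['time'])
E
```

```text
f0 [0.27573528 0.49901808 1.16895433] 5.6333
49 49.7 [-0.22 -1.61 -1.  ]
48 48.1 [ 0.07 -0.77 -0.7 ]
47 46.9 [-0.19 -0.53 -2.53]
46 45.9 [ 0.06 -0.61 -0.64]
45 44.9 [-0.9  -0.24 -1.66]
44 43.9 [ 0.24  0.03 -1.6 ]
43 42.9 [ 0.76 -0.48 -0.87]
42 41.9 [-0.17 -0.19 -1.47]
41 40.9 [-0.68 -0.14 -0.23]
40 39.9 [ 0.57 -0.51 -0.87]
39 38.9 [ 0.02 -0.3  -0.65]
38 38.0 [ 0.1  -0.44 -0.92]
37 37.7 [-2.45 -0.03  4.77]
36 37.5 [-5.29  1.8  11.03]
35 37.3 [-7.41  1.8  17.94]
9.3833
```

Run:
```python
from cell import arm
from h import *
import json
w=arm.get_calibration("wrist"); im=arm.grab_frame("wrist")
json.dump({k:np.array(v).tolist() for k,v in w.items()},open("w3.json","w")); cv2.imwrite("pics/w3r.png",im)
A=cv2.resize(cv2.imread("pics/s1.png")[195:305,225:345],(400,367),interpolation=cv2.INTER_CUBIC)
B=cv2.resize(im[150:400,140:412],(400,367),interpolation=cv2.INTER_CUBIC)
cv2.imwrite("pics/c3.png",np.hstack([A,B])); print(arm.sense()['ee_pos'],inU(arm.sense()['ee_pos']))
```

```text
[ 0.5007871  -0.05134904  0.11032905] [ -0.16171949 -21.9790786 ]
```

View pics/c3.png

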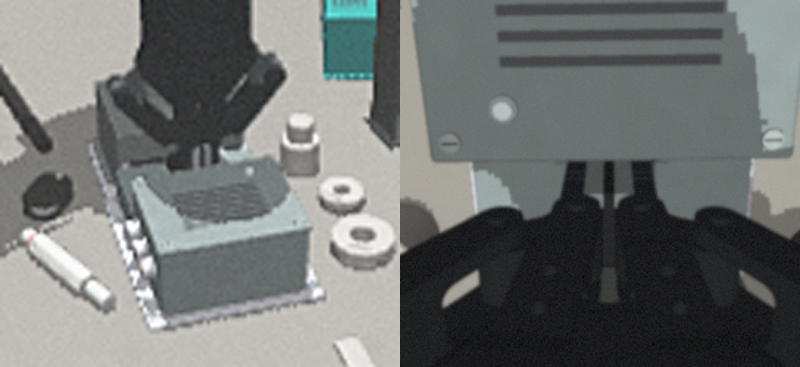

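Run:
```python
from cell import arm
from h import *
import json
w={k:np.array(v) for k,v in json.load(open("w3.json")).items()}
for z in (.052,.059,.066):
    L=bp(w,140+30*.68,150+157*.681,z);Rr=bp(w,140+387*.68,150+160*.681,z)
    print(z,inU(L),inU(Rr),np.linalg.norm(L-Rr),"rot",np.degrees(np.arctan2(*(Rr-L)[1::-1])))
print(w['eye'])
# deck width just behind cover edge, z .030
a=bp(w,140+70*.68,150+185*.681,.030);b=bp(w,140+351*.68,150+185*.681,.030);print("deck",inU(a),inU(b))
```

```text
0.052 [-55.34301632 -11.16447431] [ 56.91908079 -12.83084428] 0.11227446386004185 rot 169.64958870812916
0.059 [-52.25399193  -7.82946607] [53.89656451 -9.40511897] 0.10616224994173805 rot 169.64958870812916
0.066 [-49.16496753  -4.49445783] [50.87404823 -5.97939367] 0.10005003602343442 rot 169.64958870812916
[ 0.48735211 -0.12217794  0.18058209]
deck [-51.392767   -33.24716242] [ 54.02712972 -33.82283704]
```

Run:
```python
from cell import arm
from h import *
s=arm.sense(); t1,f1=s['torque'],s['force']
arm.move_straight(tcp(0,-22,50),Q,max_speed=.1)
s=arm.sense(); t0,f0=s['torque'],s['force']
F=f1-f0;T=t1-t0; print(F.round(2),T.round(3))
# r x F = T about TCP, r z=-.073 ; also assuming flange ref
for rz in (-.073,-.0725-.1,0):
    # Tx = ry Fz - rz Fy ; Ty = rz Fx - rx Fz
    ry=(T[0]+rz*F[1])/F[2]; rx=(rz*F[0]-T[1])/F[2]
    a=np.radians(ANG);uy=np.array([np.cos(a),np.sin(a)]);ux=np.array([uy[1],-uy[0]])
    r=np.array([rx,ry]); print(rz,"unit offs mm",(r@ux*1000).round(1),(r@uy*1000).round(1))
c=arm.get_calibration("side")
p=bp(c,245+192/5.3,210+180/5.5,.04); print("pad(side)",inU(p))
for y in (-20,-35): print(y,proj(c,toW([0,y,40],O,ANG)))
```

```text
[-7.21  2.04 19.75] [ 0.786  2.706 -0.061]
-0.073 unit offs mm 114.2 -13.6
-0.1725 unit offs mm 76.6 -9.5
0 unit offs mm 141.7 -16.6
pad(side) [ -0.49958274 -50.8006401 ]
-20 [[284.21340052 249.83522431]]
-35 [[282.64452341 246.34786867]]
```

The contact at z 38 was stiff and nothing gave, so my idea of where the pad lies must be off in y. I'll look at the deck from above, from over the housing.

Run:
```python
from cell import arm
from h import *
import json
arm.move_straight(tcp(0,-22,100),Q,max_speed=.2)
arm.move_straight(tcp(0,-95,110),Q,max_speed=.2)
w=arm.get_calibration("wrist"); im=arm.grab_frame("wrist")
json.dump({k:np.array(v).tolist() for k,v in w.items()},open("w4.json","w")); cv2.imwrite("pics/w4r.png",im)
x0,y0,k=130,10,2.66
B=overlay(im,w,O,ANG,130,10,430,235,2.66,parts=[])
for x in (-12,12):
    for y in (-5,-35):
        q=(proj(w,toW([x,y,40],O,ANG))[0]+.5-[x0,y0])*k-.5; cv2.circle(B,tuple(int(round(t)) for t in q),3,(0,0,255),-1)
cv2.imwrite("pics/w4.png",B); print(arm.sense()['time'])
```

```text
10.75
```

View pics/w4.png

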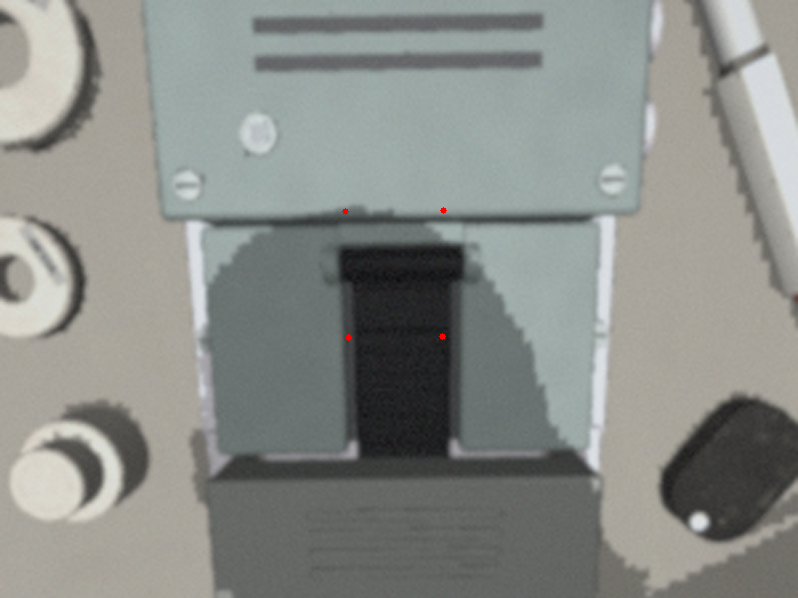

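Run:
```python
from h import *
import json
w={k:np.array(v) for k,v in json.load(open("w4.json")).items()}
g=lambda u,v,z: inU(bp(w,130+(u+.5)/2.66-.5,10+(v+.5)/2.66-.5,z/1000)).round(1)
print("eye",w['eye'],inU(w['eye']))
for n,u,v,z in [("coverbackL",162,216,59),("coverbackR",640,214,59),("deckrearL",218,453,30),("deckrearR",560,450,30),("deckL",203,300,30),("deckR",598,300,30),("housL",212,480,62),("housR",595,478,62),("stripL",357,400,40),("stripR",449,400,40),("v285",405,285,40),("v328",405,328,40),("v455",405,455,40),("barL",340,265,40),("barR",464,265,40)]: print(n,g(u,v,z))
```

```text
eye [ 0.49892559 -0.04969599  0.25202479] [  1.94709333 -23.30222675]
coverbackL [-51.6  -7.4]
coverbackR [55.  -7.7]
deckrearL [-49.7 -66.8]
deckrearR [ 45.4 -66.6]
deckL [-50.7 -25.8]
deckR [ 53.5 -26.5]
housL [-44.2 -67.1]
housR [ 47.8 -67.3]
stripL [-10.2 -51.1]
stripR [ 13.8 -51.2]
v285 [  2.5 -22.4]
v328 [  2.5 -32.9]
v455 [  2.3 -65.7]
barL [-13.6 -17.5]
barR [ 17.3 -17.7]
```

This explains the mismatch: I had the unit reversed. The block nearer the side camera is 106 wide, taller and has screws, so it is the housing. The other block is 92–98 wide, so it is the cover. The bar I touched is the tab's hinge, and the pad lies on the far side. The slide direction is therefore about +Y in the world. I'll redefine the frame and check the exit path.

```bash
python3 - <<'E'
from h import *
n=toW([1.7,-67,0],O,ANG)[0][:2]; print(n)
s=open("h.py").read().replace("O=np.array([.497,-.073]); ANG=-99.5",f"O=np.array([{n[0]:.5f},{n[1]:.5f}]); ANG=80.5"); open("h.py","w").write(s)
E
python3 - <<'E'
from cell import arm
from h import *
c=arm.get_calibration("side"); g=lambda u,v,z: inU(bp(c,200+u/4.2-.4,185+v/4.2-.4,z/1000)).round()
for n,u,v,z in [("marker near",160,232,8),("marker far",97,128,8),("turq left bottom",515,140,0),("loupe",165,288,7),("master",483,250,0),("leg",570,195,0),("blue tray low",225,15,0),("blue right",290,2,0),("covercorner far R top",377,125,59),("cover far L top",228,150,59),("tray",55,50,0)]: print(n,g(u,v,z))
f=lambda X: overlay(cv2.imread("pics/side0.png"),c,O,ANG,0,0,560,420,1,parts=X)
E
```

```text
[ 0.5063815  -0.00663828]
marker near [-93.  72.]
marker far [-114.  207.]
turq left bottom [159. 127.]
loupe [-100.   14.]
master [98. 10.]
leg [171.  53.]
blue tray low [  5. 358.]
blue right [ 58. 365.]
covercorner far R top [49. 78.]
cover far L top [-47.  74.]
tray [-127.  339.]
```

The cover's far corners now come out at (49,78) and (-47,74), which fits. The path is clear: no item lies within |x|<60 up to y 175. Next, the press.

Run:
```python
from cell import arm
from h import *
arm.move_straight(tcp(0,-22,85),Q,max_speed=.2)
arm.move_straight(tcp(0,-22,44),Q,max_speed=.12); arm.sleep(.1)
f0=arm.sense()['force']
z=43
while z>32:
    z-=1.5; arm.move_straight(tcp(0,-22,z),Q,max_speed=.04)
    s=arm.sense(); f=s['force']-f0; print(z,((s['ee_pos'][2]-.073)*1000).round(1),f.round(2))
    if f[2]>13 or abs(f[:2]).max()>8: break
arm.sleep(.3)
arm.move_straight(tcp(0,-22,47),Q,max_speed=.1); arm.sleep(.1)
print(arm.sense()['time'],arm.sense()['force'],inU(arm.sense()['ee_pos']))
cv2.imwrite("pics/s2.png",arm.grab_frame("side"))
a,b=[cv2.cvtColor(cv2.imread(p),cv2.COLOR_BGR2GRAY)[195:250,245:310].astype(int) for p in ("pics/side0.png","pics/s2.png")]
```

```text
41.5 41.8 [ 0.23 -0.9   0.81]
40.0 39.9 [ 0.53 -0.6  -0.95]
38.5 38.8 [-1.61  0.78  2.99]
37.0 37.2 [-0.89  2.59  3.8 ]
35.5 35.9 [-2.21  2.55  5.2 ]
34.0 35.5 [-5.1   3.39 14.61]
13.9583 [ 0.39581    -0.86903087 -0.27642992] [ -0.4603201  -22.26872553]
```

The pad gave from z 40 to the stop at 35.5 with about 5 N, as described. Now push.

Run:
```python
from cell import arm
from h import *
f0=arm.sense()['force']; a=np.radians(ANG); uy=np.array([np.cos(a),np.sin(a)])
for y in [-10,0,8,20,32,44,56,68,78,86]:
    arm.move_straight(tcp(0,y,47),Q,max_speed=.06)
    s=arm.sense(); f=s['force']-f0; print(y,(f[:2]@uy).round(2),f.round(2),inU(s['ee_pos']).round(1))
    if abs(f[:2]@uy)>7: break
arm.sleep(.2)
print(arm.sense()['time'])
# look: back off so wrist camera sees bay (camera is on -y side)
arm.move_straight(tcp(0,75,50),Q,max_speed=.15)
arm.move_straight(tcp(0,75,90),Q,max_speed=.2)
import json
w=arm.get_calibration("wrist"); im=arm.grab_frame("wrist"); json.dump({k:np.array(v).tolist() for k,v in w.items()},open("w5.json","w")); cv2.imwrite("pics/w5r.png",im)
sd=arm.grab_frame("side"); cv2.imwrite("pics/s3r.png",sd)
A=overlay(sd,arm.get_calibration("side"),O,ANG,235,165,335,285,4,parts=[(box(-54,54,94,174,0,59),(0,255,0))])
B=cv2.resize(im[60:360,180:430],(400,480),interpolation=cv2.INTER_CUBIC)
cv2.imwrite("pics/c5.png",np.hstack([A,B]))
print(arm.sense()['time'])
```

```text
-10 -0.54 [-0.04 -0.54  0.25] [-0.  -9.5]
0 -1.27 [ 1.07 -1.47 -0.01] [0.  0.4]
8 -0.85 [ 0.5  -0.95  0.45] [0.  8.4]
20 -0.77 [ 1.13 -0.97  0.86] [ 0.  20.5]
32 -0.88 [-0.31 -0.84  0.35] [ 0.  32.5]
44 0.92 [0.28 0.89 0.68] [ 0.  44.5]
56 -0.02 [ 0.26 -0.06  0.77] [ 0.  56.5]
68 -1.25 [ 0.61 -1.37  0.46] [ 0.  68.5]
78 -1.03 [ 1.01 -1.21  0.15] [ 0.  78.5]
86 -1.09 [ 0.59 -1.2   1.47] [ 0.  86.4]
17.5083
18.2083
```

View pics/c5.png

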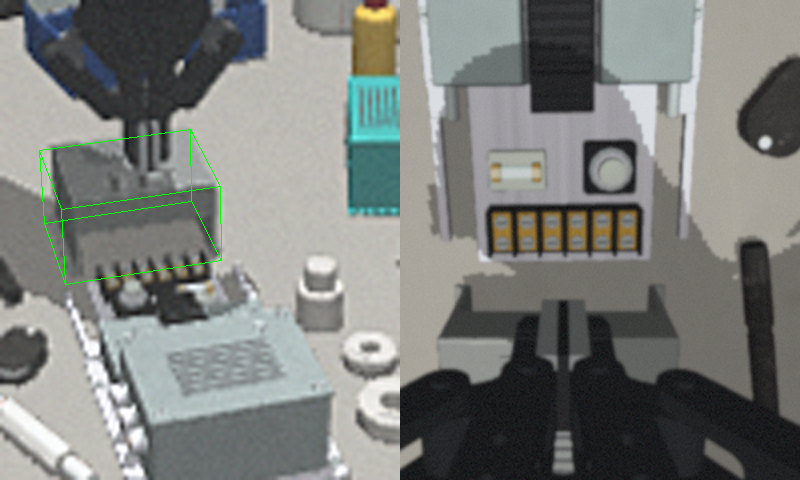

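The right panel shows the cover clear of the plate and standing flat. The white button is at crop (612,171), the terminal strip at (565,231) and the fuse at (516,170). Checking these numbers, then pressing.

Run:
```python
from cell import arm
from h import *
import json
w={k:np.array(v) for k,v in json.load(open("w5.json")).items()}
g=lambda u,v,z: inU(bp(w,180+(u-400+.5)*.625-.5,60+(v+.5)*.625-.5,z/1000)).round(1)
b=g(612,170,29); print("button",b,"plate end",g(565,259,4),"cover rear feet",g(462,286,5),g(659,286,5),"cover back top",g(440,338,59),g(677,338,59))
assert np.hypot(*(b-[-21,36]))<7
x,y=(b+[-21,36])/2
arm.move_straight(tcp(x,y,60),Q,max_speed=.2)
arm.move_straight(tcp(x,y,33),Q,max_speed=.12); arm.sleep(.1)
f0=arm.sense()['force']; z=32
while z>20.5:
    z-=1; arm.move_straight(tcp(x,y,z),Q,max_speed=.04)
    s=arm.sense(); f=s['force']-f0; print(z,((s['ee_pos'][2]-.073)*1000).round(1),f.round(2))
    if f[2]>12 or abs(f[:2]).max()>8: break
arm.sleep(.2)
arm.move_straight(tcp(x,y,60),Q,max_speed=.12)
arm.move_straight(tcp(x,y,100),Q,max_speed=.2)
arm.move_straight(tcp(5,50,110),Q,max_speed=.2)
w=arm.get_calibration("wrist"); im=arm.grab_frame("wrist"); sd=arm.grab_frame("side")
B=cv2.resize(im[60:360,180:430],(400,480),interpolation=cv2.INTER_CUBIC)
A=cv2.resize(sd[165:285,235:335],(400,480),interpolation=cv2.INTER_CUBIC)
cv2.imwrite("pics/c6.png",np.hstack([A,B])); print(arm.sense()['time'])
```

```text
button [-21.1  34.9] plate end [-1.1 83.1] cover rear feet [51.1 96.9] [-48.4  97.5] cover back top [49.1 97.1] [-45.6  97.7]
31 31.3 [ 0.8   0.05 -0.04]
30 30.0 [0.45 0.19 0.05]
29 28.9 [ 0.76  0.13 -0.53]
28 28.0 [ 0.81 -0.75  1.32]
27 27.0 [-0.06  0.03 -0.12]
26 26.0 [1.07 0.42 0.46]
25 24.9 [ 1.83 -0.2   0.27]
24 23.9 [ 2.09 -0.01  0.28]
23 23.6 [-1.92  0.3   6.44]
22 23.5 [-4.54 -0.05 15.18]
23.025
```

View pics/c6.png

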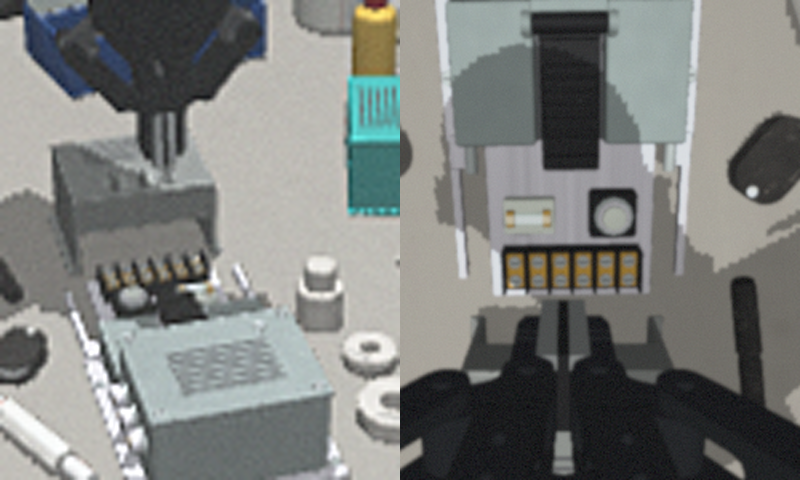

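The stiff stop came at tip z 23.6, against 24 for fully home. The cover's rear is at y 97, so its origin is about 137 (over 125), and it stands flat. Nothing else has moved, so I'm handing in.

```bash
python3 -c "
from cell import arm
arm.close_job(); print('ok')"
```

```text
the job is handed in; nothing more can be done
ok
```

The job is done and handed in at about 23 s of the 43 s allowed. The tab was pressed, the cover is off, and the reset button is in.

- **Tab:** the pad gave from z 40 to its stop at 35.5 mm at about 5 N, as described.
- **Cover:** it came out between its rails with no force above noise (about 1 N). It stands flat with its rear at y 97 mm, so its origin is at about 137 mm against the 125 mm needed.
- **Reset button:** I pressed it to a stiff stop at tip z 23.6 mm, against 24 mm for fully home. Its own 2.5 N of travel did not show above the force noise. So the evidence for "home" is the height of the stop and the 15 N there. The last picture cannot confirm the 5 mm.
- **Bystanders:** in the last pictures the rings, setting master, plug gauge, loupe and marker lie where they were. The caliper and tape roll were outside those crops, but the arm never went near them.

**Wrong first try:** I first took the unit the wrong way round, with housing and cover swapped. My first press therefore landed on the tab's hinge bar with about 18–20 N, and nothing moved. The measured widths and heights had disagreed with the description before that, and a closer look from above settled it.

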